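# Seat the slotted screen in the seed-screening deck and lock it

### The arm

A 6-joint arm with a two-finger parallel gripper is mounted at the origin on the work surface; the furniture and walls round the work are solid. World frame = base frame: x ahead of the robot, y to its left, z up, the work surface at z = 0. Lengths are in m, angles in degrees, forces in N, time in s.
With the tool pointing down it reaches from about 0.3 to 0.75 m from the base axis. Payload 8.5 kg.
Tool frame: the origin (TCP) lies between the finger pads; the fingertips stand 19 mm ahead of it and the grasp point (between the pads) is the TCP; z points along the fingers, y is the line along which they close (so a half turn about z gives the same grasp; the last joint's range is limited). The gripper opens to 85 mm and grips with 20 to 120 N. Pads are 22 mm wide; open, the fingers measure 114 mm over their backs; the gripper's body (76 mm by 85 mm) begins 54 mm behind the grasp point. The pads swing forward as they close: fully open they stand 13 mm farther back than shut.
Start: joints at [55.273, 21.807, 74.336, -0, 83.858, -12.336], TCP at [0.21, 0.509, 0.25] pointing down, gripper open.
Joint ranges: [-178.18, 178.18], [-50.72, 133.34], [12.68, 142.11], [-81.47, 261.47], [9.98, 163.14], [-165.26, 165.26]. Speed limits (degrees/s): [136.94, 136.94, 180, 180, 180, 180].

### API

Orientations are given as a 3x3 rotation matrix whose columns are the frame's x, y, z axes.
In Python, from rig import env, optics gives the robot as it stands.
- The arm moves only by the tool arm_command, never from a script. Its argument "commands" is one flat list of numbers, 7 for each row, row after row: the closure, from -1 (fully open) to 1 (shut), so that 0 is half open, then the shift along the tool's x, y, z as a fraction of full scale, then the turn, a rotation vector about the tool's x, y, z as a fraction of full scale. A call has 1 to 12 rows; each row is the pose to reach, as a shift and turn from the pose commanded when the call began, along the tool's axes at that moment; what a row does not reach only later rows make up. Full scale, the value 1, is 500 mm for a shift and 120 degrees for a turn. A row lasts 1/12 s, in which the tool goes at most 41.7 mm and 7.16 degrees, less where a joint would pass 70% of its speed; a pose out of reach is approached as far as the arm can. A call with a number of a shift or a turn outside -1 to 1 is refused whole. A call with a gripper value outside its range is refused whole. The fingers move at their own pace and stop on an object; "newtons" is the grip in N (left out, the last holds). Time passes only in rows, so rows that repeat a pose let the fingers close. It gives the time, the measured TCP pose, the force, the opening and the grip force at its end, in the units of the state.
- env.observe(): the state, without advancing time (a new reading comes with each control period).
- optics.get_image(name): name is "scene" or "top" or "wrist"; returns a dict with "image" (480x640x3 uint8, red, green, blue), "intrinsics" (3x3 intrinsics, pixels), "k1" (the pictures are not rectified: a ray, as slopes to the right and down, at radius r is drawn at 1 + k1 r^2 times it, then the intrinsics apply), "origin" and "orientation" of the camera in the world; the wrist camera has in their place "tool_from_camera" (4x4, takes a point from camera to tool coordinates, whose origin is the TCP and whose axes are the flange's). Camera axes: x right, y down, z forward; pixel columns grow to the right and rows downward; lengths in m; the calibration is good to about 2 mm. A picture is of the moment at which its call begins: read the wrist's pose just before it. There is no depth.
- env.close_job(): hands the job in; it is judged then, once.
The state is a dict: "time_s": time; "q": joint angles; "qvel": joint speeds; "joint_efforts": joint torques, N m; "position": TCP position; "tool_rot": TCP orientation; "ft_force": force on the tool from outside, world axes, zero at the start; "wrist_torque": the same for the moment, N m; "grip_width": finger opening in m; "gripper_force": force on a finger pad.
Only numpy, scipy, OpenCV 4.12 (cv2) and the standard library are available. Lean on these libraries where they do the work, as an engineer would, in place of code of your own. Each camera call takes 0.05 s, during which the arm holds its last target. There are 200 camera calls.

### The job

Push the wooden-framed slotted screen along the rails of the seed-screening deck with your fingertips until it drops fully into its locating slots and lies flat on the rails, then push the turn-button's knob round until its arm lies fully across the frame and locks it down. Only push, never lift the screen off its rails, and leave the petri dish, the tweezers and the spoon beside the deck where they are.

Things in the scene. Friction and masses are not known exactly. Their poses are not given: they have to be found in the camera images.
- deck: Low aluminium deck on four legs, 250 x 186 mm, fixed; a black tin 37 mm high stands under it. Origin on the table under its middle; x = way the screen slides home, z up. Cheeks 16 mm wide (middles y = +-85 mm, tops z = 82 mm) guide the screen with 2 mm play. Inside each a level ledge, |y| 47 to 77 mm, top z = 65 mm; open between them. Entry end x = -125 mm is open above a tie rod (z 48 to 56 mm).
- end_lip (a point): Middle of the edge of the keeper lip at the deck's far end, which faces the entry: z = 97 to 100 mm, x = 108 mm in the deck's frame. The lip juts back from an upright end plate (x = 121 mm) over the screen's path; the screen passes below it. Keep the fingers away from it.
- screen: Loose screen, about 0.3 kg: wooden frame 150 x 150 x 18 mm, bars 22 mm wide, with a sunken slotted steel sheet. Origin at the middle of the frame's underside; x = way it slides, z up. It rides on four steel studs 7 mm tall, underside at z = 72 mm, starting 40 to 88 mm short of home. Its near end face (x = -75 mm in its own frame, 18 mm tall) is free to be pushed; 1 to 3 N move it, more for an instant.
- seat (a point): Where the screen's origin lies when seated; axes as the deck's, where it is at x = 40, y = 0, z = 65 mm. Here all four studs (12 mm long) fall at once into slots in the ledges (18 mm long, 3 mm play either way): the screen drops 7 mm, lies with its underside on the ledges (z = 65 mm, top 83 mm), and the slot ends stop it.
- turn_button (a joint): Flat steel arm (z 85.5 to 90.5 mm, 12 mm wide) on an upright pivot; stays where left, about 1 N at the knob turns it. Rad, growing clockwise from above: 0 = arm points back to the entry end and 0.6 rad outward; 0.6 = along the cheek; 2.17 (stop) = straight across, along the deck's +y, over the seated screen's near bar. Starts at 0 to 0.45. A screen still riding high blocks it.
- knob (a point): Middle of the top of the round black knob (15 mm across, 20 mm tall) that stands on the end of the turn-button's arm, 50 mm from the pivot axis: z = 110.5 mm on top, 90.5 mm at its foot.
- pivot (a point): Pivot axis of the turn-button, at the underside of its arm (z = 85.5 mm), on the deck's right-hand cheek seen along the way of sliding: x = -25 mm, y = -85 mm in the deck's frame. Axes as the deck's.
- petri_dish: Bystander: small clear dish with a few seeds, 60 mm across, 12 mm tall, loose on the table beside the deck. Origin at the middle of its underside.
- tweezers: Bystander: steel tweezers lying flat, 126 mm long, 8 mm high, loose beside the deck. Origin at the middle of the underside.
- seed_spoon: Bystander: small steel scoop, 169 mm long, 11 mm high, loose past the far end of the deck. Origin at the middle of the underside.

How it is judged (in metres and radians):
On the way, in this order (a step that is already met when the one before it is completed fails the run):
1. the screen has dropped into its slots and lies flat on the ledges, the turn-button still open (z of screen in the frame of seat below 0.0025 m and x of screen in the frame of seat between -0.006 and 0.006 m and angle between screen's own z axis and vertical below 0.025 rad and value of joint turn_button below 1.2 rad), for 0.2 s.
2. the turn-button lies across the frame (z of screen in the frame of seat below 0.0025 m and x of screen in the frame of seat between -0.006 and 0.006 m and angle between screen's own z axis and vertical below 0.025 rad and value of joint turn_button above 1.95 rad), for 0.2 s.
At the end, for the whole second after the job is handed in: The screen lies at rest in its slots: underside within 2.5 mm of the ledges, within 6 mm of home along the rails, level within 0.025 rad; the turn-button has been swung to at least 1.95 rad (its stop is at 2.17) (all of step 2 and linear speed of screen below 0.01 m/s); the robot touches nothing.
It fails at once if the screen is lifted off the rails (z of screen in the frame of seat above 0.017 m).
It fails at once if the screen is tipped up (angle between screen's own z axis and vertical above 0.15 rad).
It fails at once if the petri dish is disturbed (distance of petri_dish from where it was at the start of the episode above 0.015 m).
It fails at once if the tweezers is disturbed (distance of tweezers from where it was at the start of the episode above 0.015 m).
It fails at once if the spoon is disturbed (distance of seed_spoon from where it was at the start of the episode above 0.015 m).
It also fails if it takes over 48 s, if anything falls off the work surface, if the arm or the gripper's body presses on something with over 40 N, if the wrist force passes 120 N, or if a joint passes its speed limit or range.

## Working session

There is one attempt and no reset: what is moved stays moved. The work goes in short steps, Python scripts to look and compute and a tool call to move; the robot and the scene stay as the last step left them, time stands still between calls to the robot, and variables do not carry over. Pictures are saved under pics/ and viewed, at most 10 in all, crops included, and the job is handed in when it is done.

Besides the shell and the picture viewer there is one more tool, called by a JSON object that holds its "name" and its "arguments". arm_command: Moves the arm, as the interface text tells. Shift numbers are shares of 500 mm and turn numbers shares of 120 degrees, none past 1 either way. Its arguments: {"type":"object","properties":{"commands":{"type":"array","items":{"type":"number"}},"newtons":{"type":"number"}},"required":["commands"]}

```bash
mkdir -p pics
cat > h.py <<'E'
import numpy as np, cv2
from rig import env, optics
def snap(n,f):
    s=env.observe(); d=optics.get_image(n); cv2.imwrite(f'pics/{f}.png',d['image'][:,:,::-1])
    import pickle; pickle.dump((s,d),open(f'pics/{f}.pkl','wb')); return s,d
E
python3 - <<'E'
from h import *
for n in ('top','scene'):
    s,d=snap(n,n+'0'); print(d['intrinsics'],d['k1'],d['origin'],d['orientation'])
print(s['position'],s['tool_rot'],s['time_s'])
E
```

```text
[[463.99615525   0.         319.99477986]
 [  0.         463.99615525 235.71425739]
 [  0.           0.           1.        ]] 0.016672996286087417 [0.37841156 0.45271987 0.94430805] [[-0.01210513 -0.99679708  0.07905086]
 [-0.99962041  0.01010684 -0.02562991]
 [ 0.02474886 -0.0793311  -0.99654105]]
[[604.17926931   0.         311.85361803]
 [  0.         604.17926931 241.84807827]
 [  0.           0.           1.        ]] 0.059893614467549504 [-0.30850255  0.93133602  0.64185969] [[-0.54673852 -0.4387825   0.71312475]
 [-0.83730166  0.28477536 -0.46672146]
 [ 0.00170885 -0.85227514 -0.52309098]]
[0.20934342 0.50831833 0.24971956] [[-9.24634536e-01  3.80854725e-01 -8.08482141e-04]
 [ 3.80855471e-01  9.24633812e-01 -1.19339690e-03]
 [ 2.93039074e-04 -1.41137084e-03 -9.99998961e-01]] 0.05
```

View pics/top0.png

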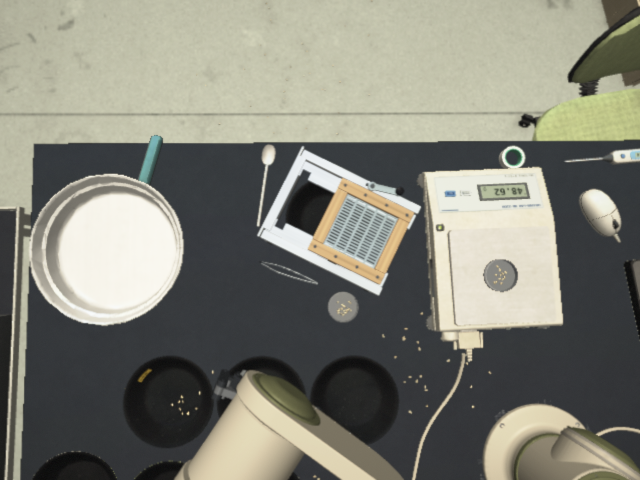

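View pics/scene0.png

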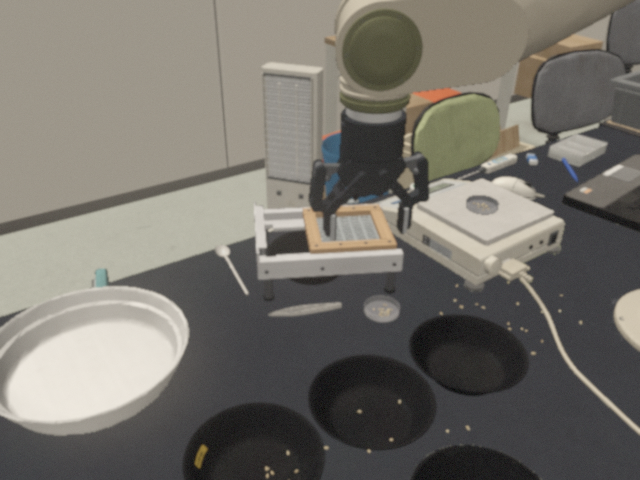

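Run:
```python
from h import *
im=cv2.imread('pics/top0.png')[140:304,250:450]
cv2.imwrite('pics/c1.png',cv2.resize(im,None,fx=3.6,fy=3.6,interpolation=cv2.INTER_CUBIC))
```

```text
(no output)
```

View pics/c1.png

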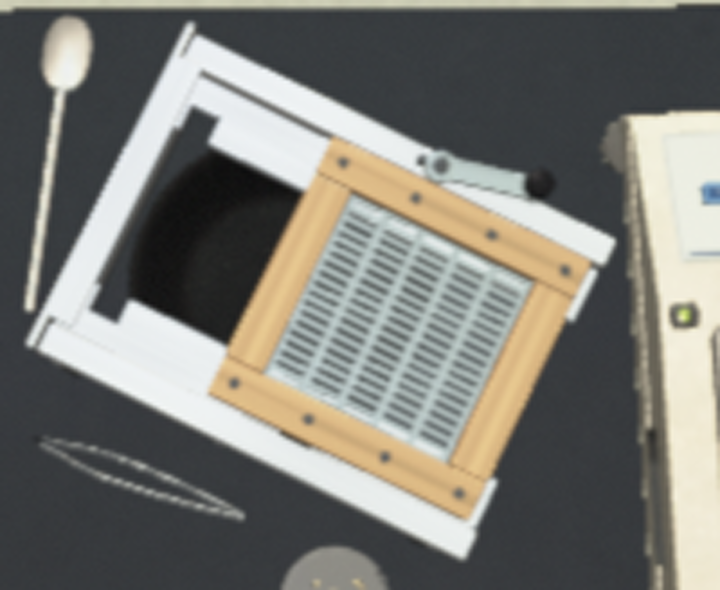

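```bash
cat >> h.py <<'E'
from scipy.optimize import least_squares
def proj(P,d):
    c=(np.asarray(P)-d['origin'])@np.asarray(d['orientation'])
    s=c[:,:2]/c[:,2:]; s=s*(1+d['k1']*(s**2).sum(1,keepdims=True))
    K=np.asarray(d['intrinsics']); return s*K[0,0]+K[:2,2]
def d2w(p,P):
    c,s=np.cos(p[2]),np.sin(p[2]); P=np.asarray(P,float)
    return np.c_[p[0]+c*P[:,0]-s*P[:,1],p[1]+s*P[:,0]+c*P[:,1],P[:,2]]
E
python3 - <<'E'
from h import *; import pickle
s,d=pickle.load(open('pics/top0.pkl','rb'))
dk=[(-.125,-.093,.082),(-.125,.093,.082),(-.025,-.085,.0905)]; dp=[(615,240),(463,559),(440,165)]
sp=[(596,262),(471,520),(331,138),(210,393)]
px=np.array(dp+sp)/3.6+[250,140]
def f(v):
    x=v[3]; sc=[(x-.075,-.075,.09),(x-.075,.075,.09),(x+.075,-.075,.09),(x+.075,.075,.09)]
    return (proj(d2w(v,dk+sc),d)-px).ravel()
r=least_squares(f,[.5,.45,1.1,-.03]); v=r.x
print(v,np.degrees(v[2])); print(r.fun.reshape(-1,2).round(1))
# knob
kp=np.array([[541,181]])/3.6+[250,140]
g=lambda a:(proj(d2w(v,[(-.025-.05*np.cos(a[0]),-.085-.05*np.sin(a[0]),.1105)]),d)-kp).ravel()
k=least_squares(g,[.4]); print('knob outward angle',k.x,k.fun)
for n,P in dict(near=(v[3]-.075,0,.081),knob=(-.025-.05*np.cos(k.x[0]),-.085-.05*np.sin(k.x[0]),.1),pivot=(-.025,-.085,.09),entry=(-.125,0,.08)).items(): print(n,d2w(v,[P]).round(4))
np.save('v.npy',v)
# balance edge pixels at z~.08
for q in [(424,175),(430,325)]:
  for z in (0,.06): 
    h=least_squares(lambda a:(proj([[a[0],a[1],z]],d)-np.array(q)).ravel(),[.5,.3]); print(q,z,h.x.round(3), 'deckframe', ((h.x-v[:2])@np.array([[np.cos(v[2]),-np.sin(v[2])],[np.sin(v[2]),np.cos(v[2])]])).round(3))
E
```

```text
[ 0.47395644  0.39294193  1.10566063 -0.04424326] 63.34968784839196
[[ 0.2 -0.7]
 [ 0.2  0.2]
 [-0.2 -0.1]
 [-0.3 -0.1]
 [ 0.   1. ]
 [ 0.9 -0.8]
 [-0.8  0.5]]
knob outward angle [0.213618] [-0.14231622 -0.03312423]
near [[0.4205 0.2864 0.081 ]]
knob [[0.5263 0.284  0.1   ]]
pivot [[0.5387 0.3325 0.09  ]]
entry [[0.4179 0.2812 0.08  ]]
(424, 175) 0 [0.577 0.211] deckframe [-0.116 -0.174]
(424, 175) 0.06 [0.565 0.227] deckframe [-0.108 -0.156]
(430, 325) 0 [0.27  0.208] deckframe [-0.256  0.099]
(430, 325) 0.06 [0.277 0.224] deckframe [-0.239  0.1  ]
```

```bash
cat >> h.py <<'E'
v=np.load('v.npy') if __import__('os').path.exists('v.npy') else None
from scipy.spatial.transform import Rotation as R
def plan(targets,clo,base=None):
    """targets: (deck x,y,z of TCP, yaw of tool x in deck deg); prints rows from measured pose"""
    s=env.observe(); p0=np.array(s['position']); T=np.array(s['tool_rot'])
    for t in targets:
        w=d2w(v,[t[:3]])[0]; a=v[2]+np.radians(t[3]); c,sn=np.cos(a),np.sin(a)
        G=np.array([[c,sn,0],[sn,-c,0],[0,0,-1]])
        print([clo]+(T.T@(w-p0)/.5).round(3).tolist()+(np.degrees(R.from_matrix(T.T@G).as_rotvec())/120).round(3).tolist())
def where():
    s=env.observe(); p=np.array(s['position']); c,sn=np.cos(v[2]),np.sin(v[2]); e=p[:2]-v[:2]
    X=np.array(s['tool_rot'])[:,0]
    print('t',s['time_s'],'deck',np.round([c*e[0]+sn*e[1],-sn*e[0]+c*e[1],p[2]],4),'yaw',np.degrees(np.arctan2(X[1],X[0])-v[2]).round(1),'F',np.round(s['ft_force'],1),'q',np.round(s['q'],0),'w',s['grip_width'])
E
python3 -c "
from h import *
where(); plan([(-.152,0,.25,0),(-.152,0,.15,0),(-.152,0,.09,0)],0)"
```

```text
t 0.1 deck [-0.0155  0.2882  0.2498] yaw 94.3 F [ 0.1 -0.1  0. ] q [ 55.  22.  74.   0.  84. -12.] w 0.08532170436004904
[0, -0.555, -0.315, -0.0, -0.001, 0.0, 0.785]
[0, -0.555, -0.315, 0.2, -0.001, 0.0, 0.785]
[0, -0.555, -0.315, 0.32, -0.001, 0.0, 0.785]
```

{"name": "arm_command", "arguments": {"commands": [0,-0.555,-0.315,0,0,0,0.785,0,-0.555,-0.315,0,0,0,0.785,0,-0.555,-0.315,0,0,0,0.785,0,-0.555,-0.315,0,0,0,0.785,0,-0.555,-0.315,0,0,0,0.785,0,-0.555,-0.315,0,0,0,0.785,0,-0.555,-0.315,0,0,0,0.785,0,-0.555,-0.315,0,0,0,0.785,0,-0.555,-0.315,0,0,0,0.785,0,-0.555,-0.315,0,0,0,0.785,0,-0.555,-0.315,0,0,0,0.785,0,-0.555,-0.315,0,0,0,0.785]}}

```text
time_s: 1.1
position: [0.4061, 0.2569, 0.25]
tool_rot: [[0.321, 0.947, -0.001], [0.947, -0.321, -0.0], [-0.0, -0.001, -1.0]]
ft_force: [-0.3, 0.6, 1.0]
grip_width: 0.0428
gripper_force: 0.0
```

```bash
python3 -c "
from h import *
where(); plan([(-.152,0,.14,0),(-.152,0,.09,0)],0)"
```

```text
t 1.1 deck [-0.152  -0.0004  0.25  ] yaw 7.9 F [-0.3  0.6  1. ] q [18. 15. 85.  0. 80. 37.] w 0.042831497597874246
[0, 0.0, -0.001, 0.22, -0.0, 0.0, 0.066]
[0, 0.0, -0.001, 0.32, -0.0, 0.0, 0.066]
```

{"name": "arm_command", "arguments": {"commands": [0,0,0,0.1,0,0,0.066,0,0,0,0.15,0,0,0.066,0,0,0,0.2,0,0,0.066,0,0,0,0.22,0,0,0.066,0,0,0,0.22,0,0,0.066]}}

```text
time_s: 1.52
position: [0.4049, 0.2567, 0.1379]
tool_rot: [[0.442, 0.897, -0.005], [0.897, -0.442, -0.002], [-0.004, -0.004, -1.0]]
ft_force: [-0.3, -0.3, -0.7]
grip_width: 0.0426
gripper_force: 0.0
```

```bash
python3 -c "
from h import *
where(); plan([(-.152,0,.09,0)],0); snap('wrist','w1'); snap('scene','s1')
a=cv2.imread('pics/w1.png');b=cv2.imread('pics/s1.png')[180:330,220:420]
b=cv2.resize(b,(533,400),interpolation=2); cv2.imwrite('pics/s1c.png',b)"
```

```text
t 1.5167 deck [-0.1527  0.0006  0.1379] yaw 0.4 F [-0.3 -0.3 -0.7] q [18. 22. 95. -0. 63. 44.] w 0.042632010283848124
[0, 0.002, 0.002, 0.096, -0.002, 0.002, 0.003]
```

View pics/w1.png

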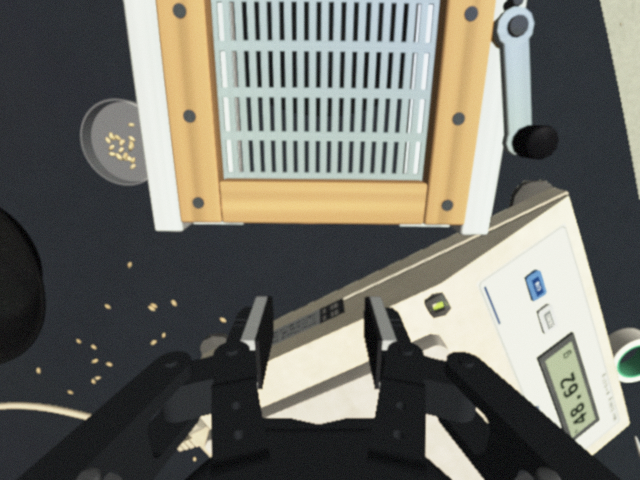

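View pics/s1c.png

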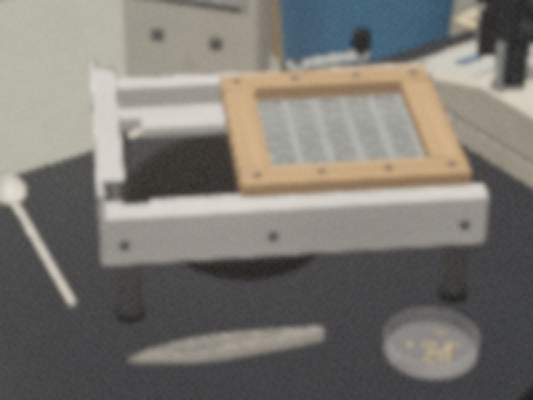

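Run:
```python
from h import *; import pickle
_,d=pickle.load(open('pics/top0.pkl','rb')); s,w=pickle.load(open('pics/w1.pkl','rb'))
T=np.array(w['tool_from_camera']); A=np.array(s['tool_rot'])
w['origin']=A@T[:3,3]+s['position']; w['orientation']=A@T[:3,:3]
def tri(a,b):
    r=least_squares(lambda X:np.r_[(proj([X],d)-a).ravel(),(proj([X],w)-b).ravel()],[.5,.25,.08])
    e=r.x[:2]-v[:2];c,sn=np.cos(v[2]),np.sin(v[2]);print(r.x.round(3),r.fun.round(1),'deck',(c*e[0]+sn*e[1]).round(3),(-sn*e[0]+c*e[1]).round(3))
tri((424.4,172.8),(568,193))   # balance top corner
tri((438,221.5+6),(438,305))   # green button
tri((400,189.5),(532,140))  # knob approx
# predicted pixels in wrist: balance-edge check of deck model
print(proj(d2w(v,[(-.125,-.077,.082),(-.125,.077,.082),(v[3]-.075,-.075,.09),(v[3]-.075,.075,.09),(-.152,0,.119)]),w).round(0))
```

```text
[0.574 0.22  0.037] [-0. -0. -0.  0.] deck -0.11 -0.167
[0.461 0.208 0.081] [-0.  -0.2 -0.1  0. ] deck -0.171 -0.071
[0.531 0.281 0.093] [-0.3 -0.1  0.   0.1] deck -0.074 -0.101
[[460. 233.]
 [183. 231.]
 [464. 227.]
 [180. 225.]
 [321. 309.]]
```

{"name": "arm_command", "arguments": {"commands": [0.3,0.03,0.002,0,0,0,0.003,0.3,0.03,0.002,0.04,0,0,0.003,0.3,0.03,0.002,0.06,0,0,0.003,0.3,0.03,0.002,0.08,0,0,0.003,0.3,0.03,0.002,0.096,0,0,0.003,0.3,0.03,0.002,0.096,0,0,0.003]}}

```text
time_s: 2.12
position: [0.4135, 0.2702, 0.092]
tool_rot: [[0.448, 0.894, -0.001], [0.894, -0.448, -0.0], [-0.0, -0.0, -1.0]]
ft_force: [-0.9, 0.4, -0.1]
grip_width: 0.03
gripper_force: 0.0
```

```bash
python3 -c "
from h import *
where(); plan([(-.13+.01*i,0,.09,0) for i in range(10)],0.3); snap('wrist','w2')"
```

```text
t 2.1167 deck [-0.1368 -0.0011  0.092 ] yaw 0.0 F [-0.9  0.4 -0.1] q [19. 27. 96. -0. 57. 46.] w 0.02997370135630368
[0.3, 0.014, -0.002, 0.004, -0.0, 0.0, 0.0]
[0.3, 0.034, -0.002, 0.004, -0.0, 0.0, 0.0]
[0.3, 0.054, -0.002, 0.004, -0.0, 0.0, 0.0]
[0.3, 0.074, -0.002, 0.004, -0.0, 0.0, 0.0]
[0.3, 0.094, -0.002, 0.004, -0.0, 0.0, 0.0]
[0.3, 0.114, -0.002, 0.004, -0.0, 0.0, 0.0]
[0.3, 0.134, -0.002, 0.004, -0.0, 0.0, 0.0]
[0.3, 0.154, -0.002, 0.004, -0.0, 0.0, 0.0]
[0.3, 0.174, -0.002, 0.004, -0.0, 0.0, 0.0]
[0.3, 0.194, -0.002, 0.004, -0.0, 0.0, 0.0]
```

View pics/w2.png

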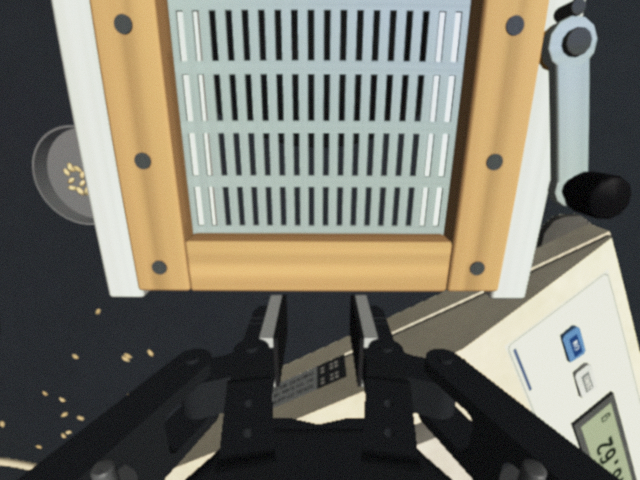

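{"name": "arm_command", "arguments": {"commands": [0.3,0.01,-0.002,0.004,0,0,0,0.3,0.02,-0.002,0.004,0,0,0,0.3,0.03,-0.002,0.004,0,0,0,0.3,0.04,-0.002,0.004,0,0,0,0.3,0.05,-0.002,0.004,0,0,0,0.3,0.06,-0.002,0.004,0,0,0,0.3,0.07,-0.002,0.004,0,0,0,0.3,0.08,-0.002,0.004,0,0,0,0.3,0.09,-0.002,0.004,0,0,0,0.3,0.1,-0.002,0.004,0,0,0,0.3,0.11,-0.002,0.004,0,0,0,0.3,0.12,-0.002,0.004,0,0,0]}}

```text
time_s: 3.17
position: [0.4398, 0.3247, 0.0903]
tool_rot: [[0.448, 0.894, -0.0], [0.894, -0.448, -0.0], [-0.0, -0.0, -1.0]]
ft_force: [-0.9, -2.1, 1.9]
grip_width: 0.0299
gripper_force: 1.2
```

```bash
python3 -c "
from h import *
where(); plan([(-.06,0,.09,0),(-.046,0,.09,0)],0.3); snap('wrist','w3')"
```

```text
t 3.1667 deck [-0.0763 -0.0001  0.0903] yaw 0.0 F [-0.9 -2.1  1.9] q [24. 31. 88.  0. 61. 51.] w 0.029932728945937053
[0.3, 0.033, -0.0, 0.001, -0.0, 0.0, 0.0]
[0.3, 0.061, -0.0, 0.001, -0.0, 0.0, 0.0]
```

View pics/w3.png

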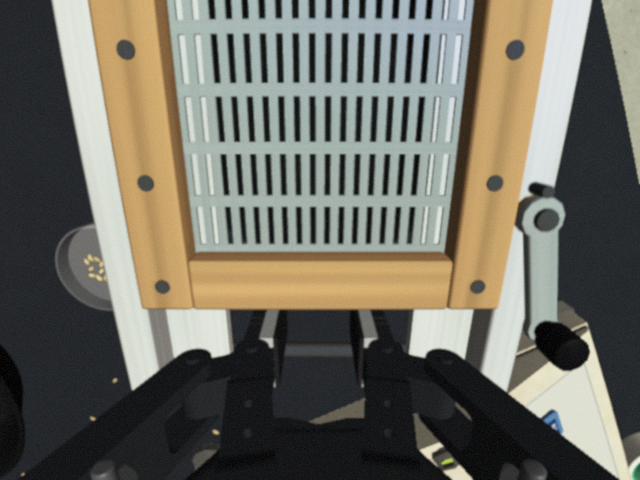

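{"name": "arm_command", "arguments": {"commands": [0.3,0.006,0,0,0,0,0,0.3,0.012,0,0,0,0,0,0.3,0.018,0,0,0,0,0,0.3,0.024,0,0,0,0,0,0.3,0.03,0,0,0,0,0,0.3,0.036,0,0,0,0,0,0.3,0.042,0,0,0,0,0,0.3,0.048,0,0,0,0,0,0.3,0.052,0,0,0,0,0,0.3,0.056,0,0,0,0,0]}}

```text
time_s: 4.05
position: [0.4523, 0.3496, 0.0903]
tool_rot: [[0.448, 0.894, 0.0], [0.894, -0.448, 0.0], [0.0, 0.0, -1.0]]
ft_force: [-0.9, -0.5, 0.0]
grip_width: 0.0296
gripper_force: 0.3
```

```bash
python3 -c "
from h import *
where(); s,w=snap('wrist','w4')
T=np.array(w['tool_from_camera']); A=np.array(s['tool_rot'])
w['origin']=A@T[:3,3]+s['position']; w['orientation']=A@T[:3,:3]
for z in (.083,.09): print(z,proj(d2w(v,[(-.035,y,z) for y in(-.075,.075)]),w).round(0))
"
```

```text
t 4.05 deck [-0.0484 -0.0001  0.0903] yaw 0.0 F [-0.9 -0.5  0. ] q [26. 33. 84.  0. 63. 52.] w 0.029612396628412106
0.083 [[492. 297.]
 [148. 296.]]
0.09 [[500. 305.]
 [140. 304.]]
```

View pics/w4.png

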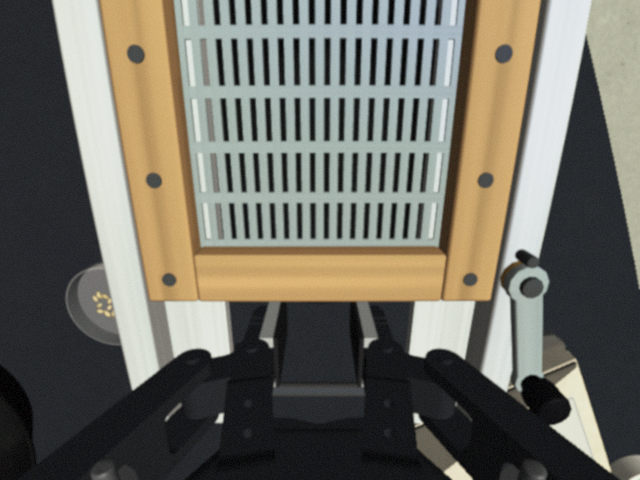

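{"name": "arm_command", "arguments": {"commands": [0.3,-0.02,0,0,0,0,0,0.3,-0.05,0,0,0,0,0,0.3,-0.06,0,0,0,0,0,0.3,-0.06,0,-0.08,0,0,0,1,-0.06,0,-0.16,0,0,0,1,-0.06,0,-0.2,0,0,0,1,-0.06,0,-0.2,0,0,0]}}

```text
time_s: 4.68
position: [0.4405, 0.3235, 0.1954]
tool_rot: [[0.448, 0.894, 0.009], [0.894, -0.448, 0.004], [0.008, 0.006, -1.0]]
ft_force: [1.0, -0.2, 0.3]
grip_width: -0.0001
gripper_force: 0.0
```

```bash
python3 -c "
from h import *
where(); plan([(-.067,-.127,.19,102)],1)"
```

```text
t 4.6833 deck [-0.077  -0.0012  0.1954] yaw 0.0 F [ 1.  -0.2  0.3] q [24. 24. 81.  0. 75. 50.] w -0.00011241796936226954
[1, 0.02, 0.251, 0.013, 0.005, -0.0, -0.85]
```

{"name": "arm_command", "arguments": {"commands": [1,0.02,0.25,0,0,0,-0.85,1,0.02,0.25,0,0,0,-0.85,1,0.02,0.25,0,0,0,-0.85,1,0.02,0.25,0,0,0,-0.85,1,0.02,0.25,0,0,0,-0.85,1,0.02,0.25,0,0,0,-0.85,1,0.02,0.25,0,0,0,-0.85,1,0.02,0.25,0,0,0,-0.85,1,0.02,0.25,0,0,0,-0.85,1,0.02,0.25,0,0,0,-0.85,1,0.02,0.25,0,0,0,-0.85,1,0.02,0.25,0,0,0,-0.85]}}

```text
time_s: 5.68
position: [0.5549, 0.2756, 0.1894]
tool_rot: [[-0.863, 0.505, -0.001], [0.505, 0.863, -0.0], [0.001, -0.001, -1.0]]
ft_force: [0.3, 0.6, 0.8]
grip_width: -0.0001
gripper_force: 0.0
```

```bash
python3 -c "
from h import *
where(); plan([(-.067,-.127,.19,102),(-.067,-.127,.15,102)],1)"
```

```text
t 5.6833 deck [-0.0686 -0.125   0.1894] yaw 86.3 F [0.3 0.6 0.8] q [ 15.  31.  68.   0.  80. -44.] w -0.0001350852820325034
[1, -0.004, 0.003, -0.001, -0.0, -0.0, -0.131]
[1, -0.004, 0.003, 0.079, -0.0, -0.0, -0.131]
```

{"name": "arm_command", "arguments": {"commands": [1,-0.004,0.003,0,0,0,-0.131,1,-0.004,0.003,0,0,0,-0.131,1,-0.004,0.003,0.04,0,0,-0.131,1,-0.004,0.003,0.06,0,0,-0.131,1,-0.004,0.003,0.06,0,0,-0.131]}}

```text
time_s: 6.1
position: [0.5563, 0.2754, 0.1572]
tool_rot: [[-0.966, 0.259, -0.006], [0.259, 0.966, -0.001], [0.005, -0.003, -1.0]]
ft_force: [-0.8, -0.5, -1.0]
grip_width: 0.0005
gripper_force: 0.0
```

```bash
python3 -c "
from h import *
where(); s,w=snap('wrist','w5')
T=np.array(w['tool_from_camera']); A=np.array(s['tool_rot'])
w['origin']=A@T[:3,3]+s['position']; w['orientation']=A@T[:3,:3]
for a in (.1,.21,.3): print(a,proj(d2w(v,[(-.025-.05*np.cos(a),-.085-.05*np.sin(a),.1105)]),w).round(0))
plan([(-.067,-.127,.116,102)],1)"
```

```text
t 6.1 deck [-0.0681 -0.1263  0.1572] yaw 101.6 F [-0.8 -0.5 -1. ] q [ 15.  33.  70.   0.  77. -60.] w 0.00045848930122583797
0.1 [[319. 222.]]
0.21 [[319. 232.]]
0.3 [[319. 240.]]
[1, -0.001, 0.001, 0.085, -0.001, -0.001, -0.003]
```

View pics/w5.png

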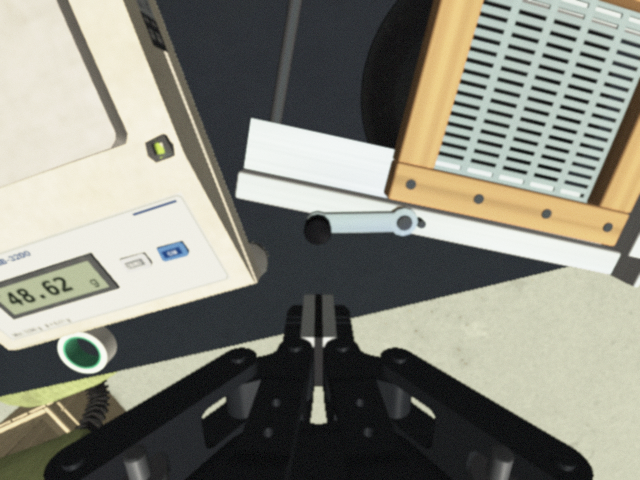

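{"name": "arm_command", "arguments": {"commands": [1,0,0,0.04,0,0,0,1,0,0,0.07,0,0,0,1,0,0,0.084,0,0,0,1,0,0,0.084,0,0,0]}}

```text
time_s: 6.48
position: [0.5571, 0.2756, 0.1173]
tool_rot: [[-0.966, 0.259, -0.002], [0.259, 0.966, -0.001], [0.002, -0.001, -1.0]]
ft_force: [0.5, -0.3, -1.0]
grip_width: 0.0002
gripper_force: 0.0
```

```bash
cat >> h.py <<'E'
def knob(angs,off):
    return [(-.025-.05*np.cos(a)+np.sin(a)*off,-.085-.05*np.sin(a)-np.cos(a)*off,.116,90+np.degrees(a)) for a in angs]
E
python3 -c "
from h import *
where(); plan(knob([.19,.1,0,-.1,-.2,-.3,-.4,-.5,-.6,-.6],.0185),1)"
```

```text
t 6.4833 deck [-0.0676 -0.1269  0.1173] yaw 101.7 F [ 0.5 -0.3 -1. ] q [ 15.  36.  73.   0.  71. -60.] w 0.00016181339123358545
[1, 0.029, -0.0, 0.003, -0.001, -0.001, 0.006]
[1, 0.038, -0.003, 0.003, -0.001, -0.001, 0.049]
[1, 0.049, -0.005, 0.003, -0.001, -0.001, 0.097]
[1, 0.059, -0.006, 0.003, -0.001, -0.001, 0.145]
[1, 0.07, -0.006, 0.003, -0.001, -0.001, 0.193]
[1, 0.081, -0.005, 0.003, -0.001, -0.001, 0.24]
[1, 0.091, -0.003, 0.003, -0.001, -0.001, 0.288]
[1, 0.101, 0.0, 0.003, -0.001, -0.001, 0.336]
[1, 0.111, 0.004, 0.003, -0.001, -0.001, 0.384]
[1, 0.111, 0.004, 0.003, -0.001, -0.001, 0.384]
```

{"name": "arm_command", "arguments": {"commands": [1,0.029,0,0.003,0,0,0.006,1,0.038,-0.003,0.003,0,0,0.049,1,0.049,-0.005,0.003,0,0,0.097,1,0.059,-0.006,0.003,0,0,0.145,1,0.07,-0.006,0.003,0,0,0.193,1,0.081,-0.005,0.003,0,0,0.24,1,0.091,-0.003,0.003,0,0,0.288,1,0.101,0,0.003,0,0,0.336,1,0.111,0.004,0.003,0,0,0.384,1,0.111,0.004,0.003,0,0,0.384]}}

```text
time_s: 7.32
position: [0.5043, 0.2926, 0.1182]
tool_rot: [[-0.481, 0.876, 0.002], [0.876, 0.481, 0.001], [-0.0, 0.002, -1.0]]
ft_force: [-0.1, -0.3, 0.1]
grip_width: 0.0001
gripper_force: 0.0
```

```bash
python3 -c "
from h import *
where(); s,w=snap('wrist','w6')
plan(knob([-.7,-.8,-.9,-1,-1.1,-1.2,-1.3,-1.4,-1.5,-1.57,-1.59],.018),1)"
```

```text
t 7.3167 deck [-0.0761 -0.0722  0.1182] yaw 55.4 F [-0.1 -0.3  0.1] q [ 18.  32.  80.   0.  68. -10.] w 0.00013830444303364382
[1, 0.011, -0.005, 0.004, 0.001, 0.0, 0.049]
[1, 0.022, -0.007, 0.004, 0.001, 0.0, 0.096]
[1, 0.032, -0.008, 0.004, 0.001, 0.0, 0.144]
[1, 0.043, -0.008, 0.004, 0.001, -0.0, 0.192]
[1, 0.054, -0.006, 0.004, 0.001, -0.0, 0.24]
[1, 0.064, -0.004, 0.004, 0.001, -0.0, 0.287]
[1, 0.074, -0.001, 0.004, 0.001, -0.0, 0.335]
[1, 0.084, 0.003, 0.004, 0.001, -0.0, 0.383]
[1, 0.093, 0.008, 0.004, 0.001, -0.0, 0.431]
[1, 0.099, 0.012, 0.004, 0.001, -0.0, 0.464]
[1, 0.101, 0.014, 0.004, 0.001, -0.0, 0.474]
```

View pics/w6.png

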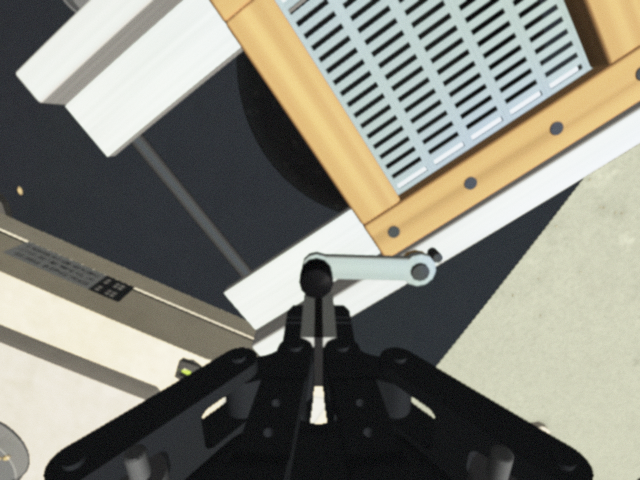

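{"name": "arm_command", "arguments": {"commands": [1,0.011,-0.005,0.004,0,0,0.049,1,0.022,-0.007,0.004,0,0,0.096,1,0.032,-0.008,0.004,0,0,0.144,1,0.043,-0.008,0.004,0,0,0.192,1,0.054,-0.006,0.004,0,0,0.24,1,0.064,-0.004,0.004,0,0,0.287,1,0.074,-0.001,0.004,0,0,0.335,1,0.084,0.003,0.004,0,0,0.383,1,0.093,0.008,0.004,0,0,0.431,1,0.099,0.012,0.004,0,0,0.464,1,0.099,0.012,0.004,0,0,0.464]}}

```text
time_s: 8.28
position: [0.4859, 0.3376, 0.1154]
tool_rot: [[0.45, 0.893, -0.0], [0.893, -0.45, -0.002], [-0.002, 0.001, -1.0]]
ft_force: [-1.7, -4.4, 2.6]
grip_width: -0.0001
gripper_force: 2.2
```

Run:
```python
from h import *
where(); s,w=snap('wrist','w7')
T=np.array(w['tool_from_camera']); A=np.array(s['tool_rot'])
w['origin']=A@T[:3,3]+s['position']; w['orientation']=A@T[:3,:3]
for a in (-1.2,-1.4,-1.57): print(a,proj(d2w(v,[(-.025-.05*np.cos(a),-.085-.05*np.sin(a),.1105)]),w).round(0))
g=cv2.imread('pics/w7.png'); m=(g.max(2)<35).astype(np.uint8); m[310:]=0
n,_,st,ce=cv2.connectedComponentsWithStats(m)
for i in range(1,n):
    if st[i,4]>150: print(st[i],ce[i].round())
plan(knob([-1.6],.012),1)
```

```text
t 8.2833 deck [-0.0441 -0.0355  0.1154] yaw -0.1 F [-1.7 -4.4  2.6] q [23. 33. 79. -0. 68. 50.] w -0.00013972330093166396
-1.2 [[327. 325.]]
-1.4 [[321. 306.]]
-1.57 [[319. 288.]]
[302 263  34  47 887] [318. 283.]
[1, 0.017, -0.002, -0.001, 0.0, 0.001, 0.015]
```

{"name": "arm_command", "arguments": {"commands": [1,0.003,0,0,0,0,0,1,0.005,0,0,0,0,0,1,0.005,0,0,0,0,0]}}

```text
time_s: 8.58
position: [0.4861, 0.3381, 0.1153]
tool_rot: [[0.447, 0.895, -0.003], [0.895, -0.447, -0.005], [-0.006, -0.0, -1.0]]
ft_force: [-5.8, -14.3, 6.1]
grip_width: 0.0001
gripper_force: 7.5
```

{"name": "arm_command", "arguments": {"commands": [1,-0.02,0,0,0,0,0,1,-0.06,0,0,0,0,0,1,-0.08,0,0,0,0,0,1,-0.08,0,-0.04,0,0,0,1,-0.08,0,-0.08,0,0,0,1,-0.08,0,-0.12,0,0,0,1,-0.08,0,-0.14,0,0,0,1,-0.08,0,-0.14,0,0,0,1,-0.08,0,-0.14,0,0,0]}}

```text
time_s: 9.33
position: [0.4688, 0.3046, 0.1847]
tool_rot: [[0.449, 0.894, 0.0], [0.894, -0.449, 0.0], [0.0, 0.0, -1.0]]
ft_force: [-0.2, 0.3, -0.5]
grip_width: -0.0002
gripper_force: 0.0
```

Run:
```python
from h import *
where(); s,w=snap('wrist','w8')
T=np.array(w['tool_from_camera']); A=np.array(s['tool_rot'])
w['origin']=A@T[:3,3]+s['position']; w['orientation']=A@T[:3,:3]
for a in (-1.3,-1.4,-1.57): print(a,proj(d2w(v,[(-.025-.05*np.cos(a),-.085-.05*np.sin(a),z) for z in (.1105,.0905)]),w).round(0).tolist())
g=cv2.imread('pics/w8.png'); m=(g.max(2)<40).astype(np.uint8); m[290:]=0
n,_,st,ce=cv2.connectedComponentsWithStats(m)
for i in range(1,n):
    if st[i,4]>150: print(st[i],ce[i].round())
# frame colour extents (wood)
h=cv2.cvtColor(g,cv2.COLOR_BGR2HSV); wd=cv2.inRange(h,(8,70,100),(25,255,255))
n,_,st,_=cv2.connectedComponentsWithStats(wd); print(st[1:][st[1:,4]>800])
for z in (.083,.09): print(z,proj(d2w(v,[(-.035,y,z) for y in(-.075,.075)]),w).round(0).tolist())
```

```text
t 9.3333 deck [-0.0812 -0.035   0.1847] yaw 0.0 F [-0.2  0.3 -0.5] q [21. 26. 79.  0. 75. 48.] w -0.0001940428183198301
-1.3 [[323.0, 199.0], [322.0, 193.0]]
-1.4 [[321.0, 191.0], [320.0, 185.0]]
-1.57 [[319.0, 176.0], [319.0, 172.0]]
[ 215  164  119   47 2130] [283. 195.]
[   0  256   49   34 1015] [ 18. 277.]
[[  130     0   260   189 17750]]
0.083 [[379.0, 186.0], [155.0, 186.0]]
0.09 [[381.0, 187.0], [150.0, 188.0]]
```

```bash
python3 -c "
from h import *
print(env.close_job())"
```

```text
the job is handed in; nothing more can be done
None
```

The job is handed in at about 9.4 s of the 48 s allowed: by my wrist-camera measurements the screen dropped into its slots, and the turn-button was pushed round until the force rose to about 15 N at its stop. The arm then backed clear; no verdict was returned, and I did not re-check the dish, tweezers or spoon at the end.

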